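# Lock the grinding cup onto the spice grinder

### The job

Put the closed grinding cup onto the spice grinder's base and lock it in its bayonet collar: let the two lugs drop into the two slots, press the cup down against the spring, turn it clockwise as far as it goes and let it rise into its lock, without forcing it. Let go of it, and leave the jars where they stand.

Things in the scene. Friction and masses are not known exactly. Their poses are not given: they have to be found in the camera images.
- cup: Closed grinding cup, upright on the worktop, 75 mm across, 95 mm tall, 0.21 to 0.35 kg. Origin: centre of its underside; z up. A round black hub (56 mm diameter, 22 mm high) with two lugs at its foot, a steel body (72 mm) up to 52 mm, a black lid (75 mm) up to 64 mm, a bar handle on top. It is the same after half a turn.
- grinder_base: Motor base of the spice grinder, fixed: round, grey, 121 mm across the foot, a black switch (only a detail) on its -x side. Origin: centre of its underside; z up. On its flat top, at 62 mm, a metal bayonet collar, 85 mm outer diameter. The cup may not load base and collar with over 60 N, all contacts added: pushing down plus the lugs' push on slot sides or end stop (1 N m of turning makes 30 N).
- paprika_jar: Spice jar with a white cap and green label, 47 mm diameter, 98 mm tall, loose bystander. Origin: centre of its underside.
- curry_jar: Spice jar with a red cap, 45 mm diameter, 106 mm tall, loose bystander. Origin: centre of its underside.
- salt_jar: Wide glass jar with a red lid, 72 mm diameter, 90 mm tall, loose bystander behind the grinder. Origin: centre of its underside.
- cup_handle (a point): Middle of the cup's bar handle, 79 mm above the cup's origin. The flat upright bar is 52 mm long (along the cup's x, in line with the lugs), 14 mm thick (along y), and stands from 64 to 95 mm above the origin.
- cup_lugs (a point): The cup's axis at half the height of its two steel lugs, 3 mm above the cup's origin. The lugs are on its +x and -x sides, reach to 34.5 mm from the axis, are 9 mm wide and 6 mm high, underside flush with the hub's.
- collar_face (a point): Centre of the collar's upper face, 79.5 mm above the base's origin; axes of the base, not the collar. Bore 60 mm. Two opposite entry slots, 13 to 15 mm wide, reach out 36.5 mm. Their line lies anywhere within 0.6 rad of the base's x axis, not measured: look, or feel (lugs on the face, light push, turn clockwise: the cup drops 3 mm onto the spring, where it may be let go and regripped).
- collar_bottom (a point): Centre of the hard bottom in the bore, 17.5 mm below the face. A spring plate starts 3 mm below the face and pushes the cup up with 5.5 N there, 13.5 N at the bottom. The cup can turn only with its underside 14 mm or more below the face (lugs under the 8 mm ledge): clockwise from above, 0.70 rad from mid-slot to mid-notch; the end stop is 0.07 rad past mid-notch.
- lock_height (a point): Point on the base's axis, 10 mm below the collar's face (69.5 mm above the base's origin), where the centre of the locked cup's underside stands: at the end stop the ledge is only 4 mm thick, and when let go the spring lifts the lugs 4 mm into this notch. An unlocked cup springs up to 3 mm below the face or stays caught 14 mm below it.
Things that resemble listed ones, but are neither listed nor needed, are in the scene too. Of the things like the cup, leave any that is yellow; of the rest the larger one is meant.

How it is judged:
By the outcome, as a careful person would: the job done as asked, in the order asked, and still so for the second after the job is handed in, with the robot touching nothing.
It also fails if it takes over 67 s, if anything falls off the work surface, if the arm or the gripper's body presses on something with over 40 N, if the wrist force passes 120 N, or if a joint passes its speed limit or range.

### The arm

A 6-joint arm with a two-finger parallel gripper is mounted at the origin on a cart in front of the work surface, level with it; the furniture and walls round the work are solid. World frame = base frame: x ahead of the robot, y to its left, z up, the work surface at z = 0. Lengths are in mm, angles in rad, forces in N, time in s.
With the tool pointing down it reaches from about 350 to 775 mm from the base axis. Payload 7.3 kg.
Tool frame: the origin (TCP) lies midway between the tips of the shut fingers; the grasp point (between the pads) lies 19 mm behind it; z points along the fingers, y is the line along which they close (so a half turn about z gives the same grasp; the last joint's range is limited). The gripper opens to 92 mm and grips with 3 to 60 N. Pads are 19 mm wide; open, the fingers measure 130 mm over their backs; the gripper's body (75 mm by 190 mm) begins 47 mm behind the grasp point.
Start: joints at [1.031, 0.342, 1.524, -0, 1.275, -0.146], TCP at [201.43, 484.841, 226.741] pointing down, gripper open.
Joint ranges: [-2.53, 2.53], [-0.77, 2.02], [0.04, 2.7], [-1, 4.14], [0.28, 2.66], [-3.11, 3.11]. Speed limits (rad/s): [2.57, 2.57, 3.14, 3.14, 3.14, 3.14].

### API

Orientations are given as [roll, pitch, yaw] about the fixed x, y, z axes, in that order (R = Rz(yaw) Ry(pitch) Rx(roll)).
In Python, from plant import bot gives the robot as it stands. The module is installed in compiled form; this text tells all that it offers.
- The arm moves only by the shell command python3 -m crank 'ROWS' [OPENING]. ROWS is JSON, a list of rows, each a list of 6 numbers: the shift along the tool's x, y, z in m, then the turn, a rotation vector about the tool's x, y, z in rad. In form: [[dx, dy, dz, wx, wy, wz], ...]. A call has 1 to 5 rows; each row shifts and turns the commanded pose from where the row before left it, along the tool's axes as they then stand; what a row does not reach is not made up. A row lasts 1/8 s, in which the tool goes at most 62.5 mm and 10.7 degrees, less where a joint would pass 70% of its speed; a pose out of reach is approached as far as the arm can. A call is refused whole if a number of a shift passes 0.0625 or a number of a turn 0.188, either way. A call with a gripper value outside its range is refused whole. OPENING is the opening in per cent of the stroke, from 0 (shut) to 100 (fully open), set as the call begins (- or left out, the last holds). The fingers move at their own pace and stop on an object; the grip force is fixed at half the most. Time passes only in rows, so rows that do not move let the fingers close. It gives the time, the measured TCP pose, the force, the opening and the grip force at its end, in the units of the state.
- bot.get_obs(): the state, without advancing time (a new reading comes with each control period).
- bot.capture(name): name is "side" or "top"; returns a dict with "color" (420x560x3 uint8, blue, green, red), "fov_y" (degrees; the focal length in pixels is half the picture's height over the tangent of half this angle, whatever the lens; pixels are square), "cx", "cy" (the principal point, pixels), "k1" (the pictures are not rectified: a ray, as slopes to the right and down, at radius r is drawn at 1 + k1 r^2 times it, then the intrinsics apply), "extrinsics" (4x4, takes a point from world to camera coordinates). Camera axes: x right, y up, looking along -z (the intrinsics and any distortion apply to the point x, -y, -z); pixel columns grow to the right and rows downward; lengths in mm; the calibration is good to about 2 mm. A picture is of the moment at which its call begins. There is no depth.
- bot.close_job(): hands the job in; it is judged then, once.
The state is a dict: "time": time; "joint_positions": joint angles; "dq": joint speeds; "tau": joint torques, N m; "tool_pos": TCP position; "tcp_rot": TCP orientation; "contact_force": force on the tool from outside, world axes, zero at the start; "moment": the same for the moment, N m; "grip_width": finger opening in mm; "finger_force": force on a finger pad.
Only numpy, scipy, OpenCV 4.12 (cv2) and the standard library are available. Lean on these libraries where they do the work, as an engineer would, in place of code of your own. Each camera call takes 0.05 s, during which the arm holds its last target. There are 200 camera calls.

## Working session

There is one attempt and no reset: what is moved stays moved. The work goes in short steps, Python scripts to look and compute and a shell command to move; the robot and the scene stay as the last step left them, time stands still between calls to the robot, and variables do not carry over. Pictures are saved under pics/ and viewed, at most 10 in all, crops included, and the job is handed in when it is done.

```bash
mkdir -p pics
cat > h.py <<'E'
import numpy as np, cv2
from plant import bot
def cam(n):
    c=bot.capture(n); h=c["color"].shape[0]; c["f"]=h/2/np.tan(np.radians(c["fov_y"])/2); return c
def ray(c,u,v):
    K=np.array([[c["f"],0,c["cx"]],[0,c["f"],c["cy"]],[0,0,1.]])
    p=cv2.undistortPoints(np.array([[[u,v]]],float),K,np.array([c["k1"],0,0,0.]))[0,0]
    E=np.array(c["extrinsics"]); R=E[:3,:3]; o=-R.T@E[:3,3]
    return o, R.T@np.array([p[0],-p[1],-1.])
def onz(c,u,v,z):
    o,d=ray(c,u,v); return o+d*(z-o[2])/d[2]
def proj(c,P):
    E=np.array(c["extrinsics"]); q=E[:3,:3]@np.array(P,float)+E[:3,3]
    x,y=q[0]/-q[2],-q[1]/-q[2]; s=1+c["k1"]*(x*x+y*y)
    return c["cx"]+c["f"]*x*s, c["cy"]+c["f"]*y*s
E
python3 - <<'E'
from h import *
for n in("top","side"):
    c=cam(n); cv2.imwrite(f"pics/{n}0.png",c["color"]); print(n,c["fov_y"],c["cx"],c["cy"],c["k1"],np.round(c["extrinsics"],3).tolist())
print(bot.get_obs())
E
```

```text
top 51.1782765888049 280.779414981086 209.9459980430025 -0.026094354319163914 [[0.0, -1.0, -0.011, -33.443], [0.995, -0.001, 0.101, -603.621], [-0.101, -0.011, 0.995, -940.169], [0.0, 0.0, 0.0, 1.0]]
side 46.710181628293924 280.74752905968614 210.5198587790088 -0.17389289911384148 [[0.989, -0.147, -0.02, -623.132], [0.086, 0.457, 0.885, -104.654], [-0.121, -0.877, 0.465, -1277.602], [0.0, 0.0, 0.0, 1.0]]
{'time': 0.1, 'joint_positions': array([ 1.03102205e+00,  3.42638494e-01,  1.52491696e+00, -1.05107601e-05,
        1.27537365e+00, -1.45999104e-01]), 'dq': array([ 6.40439157e-06, -1.76290638e-03, -4.99087210e-06,  6.15035861e-04,
       -4.05828781e-04,  1.94942700e-03]), 'tau': array([ 9.89462606e-04, -4.32005095e+01, -2.44693565e+01,  7.18615344e-02,
        5.25907287e-02,  3.40650260e-06]), 'tool_pos': array([201.2289682 , 484.52121095, 226.12358412]), 'tcp_rot': array([-3.14026895e+00, -1.84484635e-04,  2.74782042e+00]), 'contact_force': array([-0.27958943,  0.91967441, -0.25224521]), 'moment': array([-0.00369527,  0.04551968, -0.01537152]), 'finger_force': 0.0, 'grip_width': 92.00453234717527}
```

View pics/top0.png

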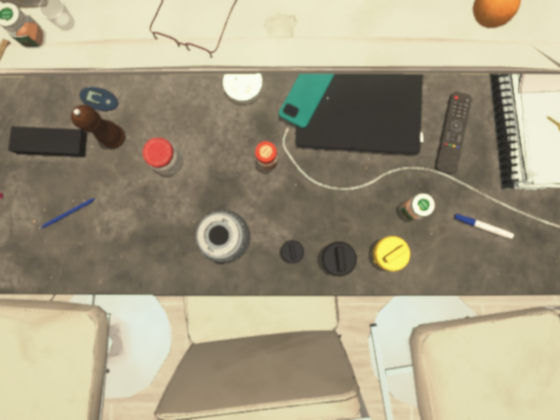

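View pics/side0.png

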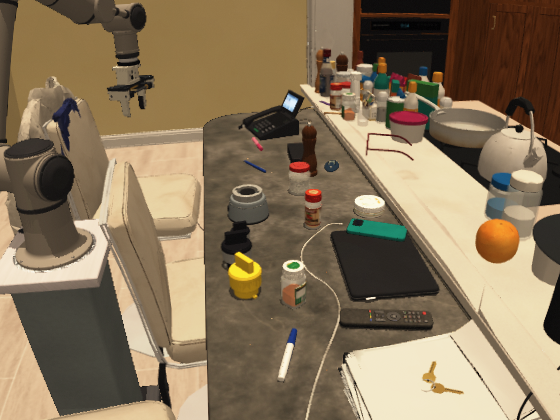

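Cup-like things in the top view: small black (292,252), larger black (339,259), yellow (391,254). The larger black one at (339,259) fits the description, and the base is at (221,236). Next is a close crop to check this.

Run:
```python
from h import *
c=cam("top"); im=c["color"]
a=cv2.resize(im[205:285,185:265],None,fx=5,fy=5,interpolation=cv2.INTER_CUBIC)
b=cv2.resize(im[225:289,271:367],None,fx=4,fy=400/64,interpolation=cv2.INTER_CUBIC)
b=cv2.resize(im[215:295,275:355+10],None,fx=4.4,fy=5,interpolation=cv2.INTER_CUBIC)
cv2.imwrite("pics/c1.png",cv2.convertScaleAbs(np.hstack([a,b]),alpha=1.6,beta=20))
for u,v,z in((339,259,64),(292,252,64),(391,254,64),(219,236,79.5)): print(np.round(onz(c,u,v,z)))
```

```text
[ 496. -157.   64.]
[511. -58.  64.]
[ 506. -267.   64.]
[544.  95.  80.]
```

View pics/c1.png

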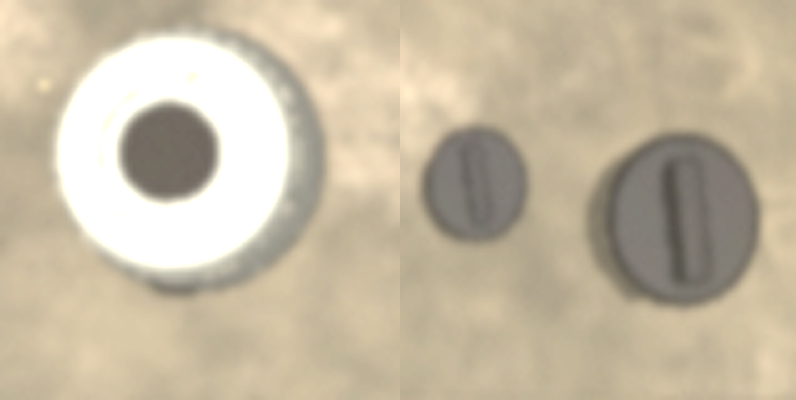

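The crop shows the larger dark cup with its bar handle at about (685,220) in the crop, next to a much smaller look-alike. The collar is overexposed, and the base's switch is at its lower edge (172,290). I'll now measure precisely and stretch the collar contrast.

Run:
```python
from h import *
c=cam("top"); im=c["color"]
g=im[205:270,190:252].astype(float)
print(np.percentile(g,[1,25,50,75,99]))
a=cv2.resize(im[205:270,190:252],None,fx=6,fy=6,interpolation=cv2.INTER_CUBIC).astype(float)
a=np.clip((a-110)*2.2,0,255)
s=cam("side"); b=cv2.resize(s["color"][180:228,220:278],None,fx=6.5,fy=6.5,interpolation=cv2.INTER_CUBIC).astype(float)
b=np.clip(b*1.5,0,255); H=max(a.shape[0],b.shape[0])
pad=lambda x:np.vstack([x,np.zeros((H-x.shape[0],x.shape[1],3))])
cv2.imwrite("pics/c2.png",np.hstack([pad(a),pad(b)]).astype(np.uint8))
gr=cv2.cvtColor(im,cv2.COLOR_BGR2GRAY)
# cup lid: dark circle, bar brighter/darker
m=(gr<58).astype(np.uint8)*255
R=m[230:290,312:370]; 
n,l,st,ce=cv2.connectedComponentsWithStats(R); k=1+np.argmax(st[1:,4]); print(st[k],ce[k]+[312,230])
ct=max(cv2.findContours((l==k).astype(np.uint8),0,1)[0],key=cv2.contourArea); (x,y),r=cv2.minEnclosingCircle(ct); print(x+312,y+230,r)
print(gr[240:280,318:362:2])
```

```text
[ 49.    92.   113.   164.   227.11]
[ 22  16  12  26 171] [338.67836257 258.70175439]
339.5 258.5 12.980854988098145
[[ 97  98  99 102 104 105 106 103  96  93  96  95  96  98 101 102 101  99
  100 102 101 101]
 [100 100 100 103 105 107 105  98  85  78  78  78  81  89  98 102 102 101
  100 101 101 101]
 [103 102 103 106 108 107  99  81  67  61  60  59  63  73  87  98 103 102
  100 100 102 101]
 [104 104 105 108 108 101  81  61  57  58  57  56  58  60  72  88 101 103
  100 100 102 100]
 [105 106 107 108 101  84  60  55  59  62  62  61  61  60  60  72  94 102
  100 100 101 101]
 [107 107 107 103  87  64  53  58  63  62  61  60  62  62  62  61  80  99
  100 101 102 101]
 [108 108 104  90  69  53  58  63  63  57  56  56  58  64  64  61  67  93
  101 101 102 102]
 [108 107  96  75  55  53  62  65  60  49  54  56  56  61  64  63  62  82
  100 102 103 102]
 [107 103  83  63  49  59  64  64  56  42  54  59  56  60  65  64  62  70
   96 103 104 104]
 [106  93  72  53  51  63  65  65  52  39  55  60  56  60  65  64  63  63
   90 105 106 104]
 [103  85  65  49  56  65  65  64  51  39  56  61  5
[... 2038 characters left out ...]
8  58  60  61  63  64  79 104
  112 110 108 107]
 [101 102  98  87  70  62  56  55  60  64  62  62  62  62  61  74  96 110
  113 111 109 106]
 [101 101  99  94  79  74  71  60  56  58  59  60  59  63  73  91 105 110
  112 110 107 107]
 [102 102 100  98  91  89  91  78  67  65  63  63  67  78  92 103 109 110
  110 110 108 107]
 [103 101 100  99  98  99 103  95  89  87  81  81  89  97 106 109 109 110
  111 111 109 108]
 [104 102  99  99 100 104 106 104 104 104  98 100 105 108 110 110 109 111
  112 112 111 109]
 [102 100  98 100 101 104 106 107 108 108 107 108 109 109 110 109 109 111
  112 113 112 111]
 [100  97  97  99 101 104 106 107 108 109 109 108 108 109 109 109 109 111
  112 114 115 113]]
```

View pics/c2.png

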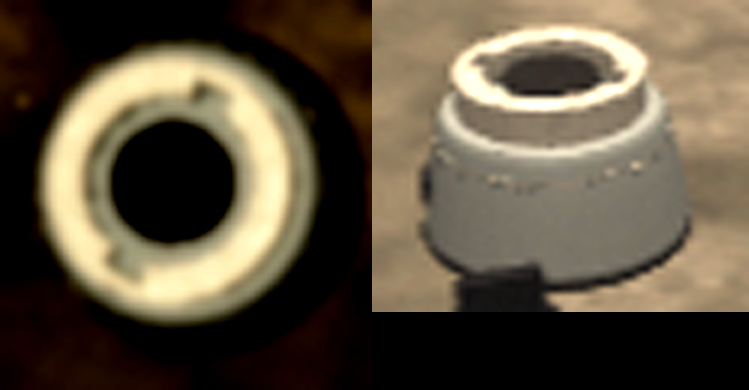

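The collar's slots show at crop (205,90) and (125,262), so their line is at about −0.44 rad. Now I'll refine the centres and angles with polar edge fits on known-height planes.

```bash
cat >> h.py <<'E'
from scipy.optimize import least_squares
def samp(c,P,ch=None):
    g=cv2.cvtColor(c["color"],cv2.COLOR_BGR2GRAY).astype(np.float32)
    uv=np.array([proj(c,p) for p in P.reshape(-1,3)],np.float32)
    return cv2.remap(g,uv[:,0].reshape(1,-1),uv[:,1].reshape(1,-1),cv2.INTER_CUBIC).reshape(P.shape[:-1])
def circ(c,cen,z,R,sign,arc,w=9,it=4):
    x,y=cen; ax=arc; 
    for _ in range(it):
        t=np.linspace(ax[0],ax[1],60); r=np.arange(R-w,R+w,.5)
        P=np.stack([x+r[None]*np.cos(t)[:,None],y+r[None]*np.sin(t)[:,None],np.full((60,len(r)),z)],-1)
        d=sign*np.gradient(cv2.GaussianBlur(samp(c,P),(5,1),0),axis=1); e=r[np.argmax(d,1)]
        px,py=x+e*np.cos(t),y+e*np.sin(t)
        s=least_squares(lambda q:np.hypot(px-q[0],py-q[1])-R,(x,y),loss="soft_l1"); x,y=s.x
    return x,y,np.sqrt(np.mean(s.fun**2))
E
python3 - <<'E'
from h import *
t=cam("top"); s=cam("side")
pi=np.pi
for c in(t,s):
    o,_=ray(c,280,210); dirr=lambda q:np.arctan2(q[1]-o[1],q[0]-o[0])
    for nm,cen,z,R,sg in(("cup",(496,-157),64,37.5,1),("collar",(544,95),79.5,42.5,-1)):
        a=dirr(cen)
        for h in(.7,1.3,2): print(nm,h,np.round(circ(c,cen,z,R,sg,(a-h,a+h)),1))
x,y=circ(t,(544,95),79.5,42.5,-1,(dirr((544,95)),)*2 if 0 else (-pi,pi))[:2]; print("full",x,y)
th=np.arange(-1.2,1.2,.05)
for k in(0,pi):
    r=np.arange(31.5,36.5,.5); P=np.stack([x+r[None]*np.cos(th+k)[:,None],y+r[None]*np.sin(th+k)[:,None],np.full((len(th),len(r)),79.5)],-1)
    print([f"{a:.2f}:{v:.0f}" for a,v in zip(th,samp(t,P).mean(1))])
# bar dark side / right edge
g=cv2.cvtColor(t["color"],cv2.COLOR_BGR2GRAY).astype(float)
L=[];Rr=[]
for v in range(249,269):
    L.append(np.sum(np.arange(333,341)*(66-g[v,333:341]).clip(0))/np.sum((66-g[v,333:341]).clip(0))); 
    q=(64-g[v,342:347]).clip(0);Rr.append(np.sum(np.arange(342,347)*q)/q.sum())
for A in(L,Rr):
    p=np.polyfit(np.arange(249,269),A,1); P=[onz(t,np.polyval(p,v),v,95) for v in(246,270)]
    print(p, P, np.arctan2(P[0][1]-P[1][1],P[0][0]-P[1][0]))
E
```

```text
cup 0.7 [ 4.973e+02 -1.559e+02  3.000e-01]
cup 1.3 [ 4.972e+02 -1.558e+02  4.000e-01]
cup 2 [ 497.2 -155.7    0.5]
collar 0.7 [547.5  99.9   0.7]
collar 1.3 [547.3 100.6   1.4]
collar 2 [547.2 100.5   3.5]
cup 0.7 [ 503.5 -146.7    3.6]
cup 1.3 [ 501.5 -147.4    4.7]
cup 2 [ 498.8 -148.6    4.4]
collar 0.7 [548.5  99.8   1.1]
collar 1.3 [547.8 100.1   1.2]
collar 2 [547.9 100.    0.8]
full 546.6837008970617 99.30789392331342
['-1.20:215', '-1.15:213', '-1.10:212', '-1.05:212', '-1.00:212', '-0.95:214', '-0.90:216', '-0.85:217', '-0.80:214', '-0.75:209', '-0.70:199', '-0.65:189', '-0.60:182', '-0.55:178', '-0.50:173', '-0.45:164', '-0.40:153', '-0.35:151', '-0.30:167', '-0.25:191', '-0.20:208', '-0.15:214', '-0.10:214', '-0.05:215', '0.00:215', '0.05:215', '0.10:214', '0.15:214', '0.20:215', '0.25:216', '0.30:217', '0.35:217', '0.40:215', '0.45:214', '0.50:214', '0.55:214', '0.60:215', '0.65:215', '0.70:215', '0.75:215', '0.80:215', '0.85:217', '0.90:218', '0.95:218', '1.00:218', '1.05:218', '1.10:218', '1.15:216']
['-1.20:215', '-1.15:216', '-1.10:217', '-1.05:217', '-1.00:217', '-0.
[... 151 characters left out ...]
 '-0.35:178', '-0.30:181', '-0.25:188', '-0.20:200', '-0.15:211', '-0.10:216', '-0.05:217', '0.00:217', '0.05:218', '0.10:219', '0.15:219', '0.20:219', '0.25:218', '0.30:218', '0.35:219', '0.40:219', '0.45:220', '0.50:220', '0.55:219', '0.60:217', '0.65:216', '0.70:215', '0.75:216', '0.80:217', '0.85:218', '0.90:219', '0.95:219', '1.00:218', '1.05:217', '1.10:215', '1.15:213']
[9.78188073e-02 3.11518324e+02] [array([ 522.79656765, -146.43234428,   95.        ]), array([ 474.06177177, -150.65063676,   95.        ])] 0.0863408799667609
[7.87799577e-02 3.23133652e+02] [array([ 522.79187657, -160.61233845,   95.        ]), array([ 474.05991569, -163.82723216,   95.        ])] 0.06587549262568382
```

Collar centre ≈ (547.5, 100.2) in both views, with the slot line at −0.46 rad. Cup ≈ (497.2, −155.7), yaw ≈ 0.07. Next I go above the cup.

```bash
python3 -m crank '[[0,0,0,0,0,-0.18],[0,0,0,0,0,-0.18],[0,0,0,0,0,-0.104],[-0.021,-0.055,0,0,0,0],[-0.021,-0.055,0,0,0,0]]' 45; for i in 1 2; do python3 -m crank '[[-0.021,-0.055,0,0,0,0],[-0.021,-0.055,0,0,0,0],[-0.021,-0.055,0,0,0,0],[-0.021,-0.055,0,0,0,0],[-0.021,-0.055,0,0,0,0]]'; done; python3 -m crank '[[0,0,0,0,0,0],[0,0,0,0,0,0]]'
cat > d.py <<'E'
import sys,numpy as np
from h import bot
o=bot.get_obs();x,y,z,yaw=map(float,sys.argv[1:5]);p=o["tool_pos"];r=o["tcp_rot"];a=r[2]
d=np.array([x-p[0],y-p[1]]);print("t",round(o["time"],2),"pos",np.round(p,1),"rot",np.round(r,3),"F",np.round(o["contact_force"],1),"M",np.round(o["moment"],2),"w",round(o["grip_width"],1),"j6",round(o["joint_positions"][5],2))
print("tool d mm",np.round([d@[np.cos(a),np.sin(a)],d@[np.sin(a),-np.cos(a)],p[2]-z],1),"wz",round(-((yaw-a+np.pi)%(2*np.pi)-np.pi),3))
E
python3 d.py 497.2 -155.7 67 3.21
```

```text
time: 0.98
tool_pos: [251.2, 377.0, 226.5]
tcp_rot: [-3.141, 0.0, -3.069]
contact_force: [1.3, 0.6, 0.0]
grip_width: 46.3
finger_force: 0.0
time: 1.6
tool_pos: [375.7, 109.3, 227.0]
tcp_rot: [3.141, 0.001, -3.071]
contact_force: [0.9, 0.7, -0.6]
grip_width: 41.2
finger_force: 0.0
time: 2.22
tool_pos: [499.7, -157.8, 226.8]
tcp_rot: [3.141, 0.0, -3.072]
contact_force: [-0.1, -0.2, 0.4]
grip_width: 41.1
finger_force: 0.0
time: 2.48
tool_pos: [498.6, -155.4, 226.3]
tcp_rot: [3.141, -0.001, -3.072]
contact_force: [0.0, 1.3, -0.1]
grip_width: 41.2
finger_force: 0.0
t 2.48 pos [ 498.6 -155.4  226.3] rot [ 3.141e+00 -1.000e-03 -3.072e+00] F [ 0.   1.3 -0.1] M [ 0.04 -0.01  0.03] w 41.2 j6 -2.09
tool d mm [  1.4  -0.2 159.3] wz 0.001
```

```bash
python3 -m crank '[[0.0014,0,0.05,0,0,0],[0,0,0.05,0,0,0],[0,0,0.035,0,0,0],[0,0,0.023,0,0,0],[0,0,0,0,0,0]]'; python3 d.py 497.2 -155.7 68 3.21
python3 - <<'E'
from h import *
t=cam("top");s=cam("side")
a=cv2.resize(t["color"][205:305,280:400],(480,400),interpolation=2);b=cv2.resize(s["color"][190:290,200:280],(320,400),interpolation=2)
cv2.imwrite("pics/g1.png",cv2.convertScaleAbs(np.hstack([a,b]),alpha=1.4,beta=10))
E
```

```text
time: 3.1
tool_pos: [496.4, -154.0, 67.8]
tcp_rot: [3.14, -0.003, -3.07]
contact_force: [0.8, 0.7, 0.5]
grip_width: 41.4
finger_force: 0.0
t 3.1 pos [ 496.4 -154.    67.8] rot [ 3.14e+00 -3.00e-03 -3.07e+00] F [0.8 0.7 0.5] M [-0.01  0.05 -0.02] w 41.4 j6 -2.09
tool d mm [-0.7 -1.8 -0.2] wz 0.004
```

View pics/g1.png

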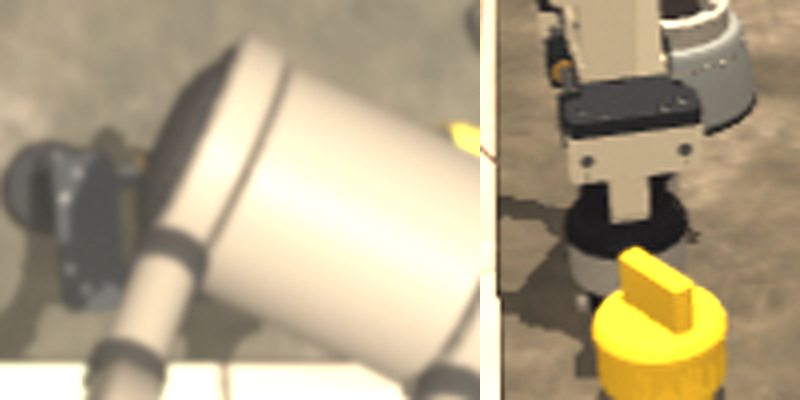

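In the side crop, the finger comes down on the bar over the black lid at (630,215), clear of the yellow cup. Now I close, lift and check.

```bash
python3 -m crank '[[0,0,0,0,0,0],[0,0,0,0,0,0],[0,0,0,0,0,0],[0,0,0,0,0,0],[0,0,0,0,0,0]]' 0; python3 d.py 497.2 -155.7 68 3.21;  python3 -m crank '[[0,0,-0.03,0,0,0],[0,0,-0.05,0,0,0],[0,0,-0.05,0,0,0],[0,0,0,0,0,0],[0,0,0,0,0,0]]';python3 d.py 547.5 100.2 160 2.68
```

```text
time: 3.82
tool_pos: [497.9, -156.2, 69.0]
tcp_rot: [-3.141, 0.001, -3.072]
contact_force: [0.4, -0.1, 2.7]
grip_width: 13.9
finger_force: 30.0
t 3.83 pos [ 497.9 -156.2   69. ] rot [-3.141e+00  1.000e-03 -3.072e+00] F [ 0.4 -0.1  2.7] M [-0.05  0.06  0.01] w 13.9 j6 -2.09
tool d mm [0.7 0.5 1. ] wz 0.002
time: 4.45
tool_pos: [496.8, -155.5, 197.4]
tcp_rot: [3.14, -0.002, -3.071]
contact_force: [-0.2, 0.1, -3.0]
grip_width: 13.6
finger_force: 30.0
t 4.45 pos [ 496.8 -155.5  197.4] rot [ 3.140e+00 -2.000e-03 -3.071e+00] F [-0.2  0.1 -3. ] M [ 0.09  0.02 -0.02] w 13.6 j6 -2.09
tool d mm [-68.5 251.5  37.4] wz 0.532
```

```bash
python3 -m crank '[[-0.0137,0.0503,0,0,0,0],[-0.0137,0.0503,0,0,0,0],[-0.0137,0.0503,0,0,0,0],[-0.0137,0.0503,0,0,0,0],[-0.0137,0.0503,0,0,0,0]]'; python3 -m crank '[[0,0,0,0,0,0.177],[0,0,0,0,0,0.177],[0,0,0,0,0,0.178],[0,0,0,0,0,0],[0,0,0,0,0,0]]' >/dev/null; python3 d.py 547.5 100.2 160 2.68
python3 - <<'E'
from h import *
t=cam("top");s=cam("side")
a=cv2.resize(t["color"][190:280,170:260],(400,400),interpolation=2);b=cv2.resize(s["color"][130:230,200:300],(400,400),interpolation=2)
cv2.imwrite("pics/h1.png",cv2.convertScaleAbs(np.hstack([a,b]),alpha=1.2,beta=10))
E
```

```text
time: 5.08
tool_pos: [547.4, 101.3, 196.2]
tcp_rot: [3.141, -0.005, -3.071]
contact_force: [1.2, -0.2, -2.5]
grip_width: 14.0
finger_force: 30.0
t 5.7 pos [547.8  99.6 197.5] rot [-3.141e+00 -2.000e-03  2.683e+00] F [-0.  -0.1 -3.1] M [-0.   -0.   -0.02] w 13.7 j6 -1.07
tool d mm [ 0.6  0.4 37.5] wz 0.003
```

View pics/h1.png

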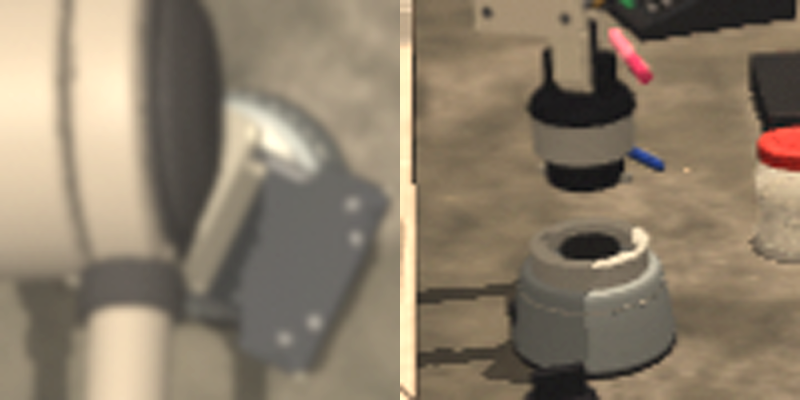

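The cup hangs upright over the collar: the steel body is centred at about crop (583,140) and the collar at about (588,245). I'll check their side-view columns numerically before going down.

Run:
```python
from h import *
s=cam("side"); g=cv2.cvtColor(s["color"],cv2.COLOR_BGR2GRAY).astype(int)
for z in (128.7+37,128.7+14,79.5): print(z,np.round(proj(s,(547.5,100.2,z)),1))
for v in (163,164,165,166,173,174,175,): print(v,g[v,226:266])
```

```text
165.7 [245.  162.1]
142.7 [245.4 169.7]
79.5 [246.6 190. ]
163 [88 91 95 96 97 95 93 80 75 79 79 82 82 83 84 84 84 85 85 84 85 83 84 85
 83 82 83 81 79 77 77 76 81 87 90 90 91 92 92 92]
164 [89 91 93 95 98 99 95 82 76 78 80 81 83 84 85 87 86 87 84 85 84 84 84 84
 84 83 82 81 81 78 76 76 82 86 90 90 90 90 91 94]
165 [ 89  93  95  97 100 100 101  84  75  78  79  80  81  82  83  84  83  86
  87  87  85  84  85  84  83  83  82  81  80  79  77  75  82  91  93  93
  93  93  93  93]
166 [ 92  97  99 102 105 104 103  86  75  77  80  80  82  82  84  85  85  84
  85  85  87  87  86  85  84  83  82  80  80  79  77  75  80  91  95  96
  97  97  97  98]
173 [ 94  94  93  92  92  91  89  89  87  84  52  18  12  13  12  12  13  13
  13  13  15  12  14  13  10  12  13  11  13  63  93  96 104 109 110 108
 109 107 110 112]
174 [ 94  96  97  98  96  96  96  96  95  93  66  29  10  12   9  10  11  12
  13  11  12  12  12  12  12  11  11  12  21  66  80  74  89 102 102 102
 104 108 112 115]
175 [ 90  95  98  99  99  99  99  97  96  95  93  51   9  11  11  13  15  13
  11  13  14  13  13  11  12  13  11  12  40  76  87  85 102 104 104 104
 107 109 114 118]
```

```bash
python3 -m crank '[[0,0,0.025,0,0,0],[0,0,0.018,0,0,0],[0,0,0,0,0,0]]'>/dev/null; python3 d.py 547.5 100.2 148 2.68;python3 -m crank '[[0,0,0.002,0,0,0],[0,0,0.002,0,0,0],[0,0,0.002,0,0,0],[0,0,0,0,0,0]]'; python3 d.py 547.5 100.2 145 2.68
```

```text
t 6.22 pos [547.5  99.6 154.5] rot [-3.140e+00 -3.000e-03  2.681e+00] F [ 0.2  0.6 -1.6] M [ 0.05 -0.02 -0.  ] w 14.1 j6 -1.07
tool d mm [0.2 0.5 6.5] wz 0.001
time: 6.72
tool_pos: [548.4, 99.7, 149.8]
tcp_rot: [3.142, 0.0, 2.68]
contact_force: [-0.0, 0.5, -1.8]
grip_width: 13.6
finger_force: 30.0
t 6.72 pos [548.4  99.7 149.8] rot [3.142 0.    2.68 ] F [-0.   0.5 -1.8] M [ 0.01 -0.03 -0.03] w 13.6 j6 -1.07
tool d mm [1.  0.  4.8] wz -0.0
```

```bash
python3 -m crank '[[0,0,0.001,0,0,0],[0,0,0.001,0,0,0],[0,0,0,0,0,0]]'; python3 d.py 547.5 100.2 145 2.68;python3 -m crank '[[0,0,0.001,0,0,0],[0,0,0.001,0,0,0],[0,0,0,0,0,0]]' >/dev/null; python3 d.py 547.5 100.2 145 2.68
```

```text
time: 7.1
tool_pos: [548.6, 99.7, 148.0]
tcp_rot: [3.141, 0.0, 2.68]
contact_force: [0.3, -0.4, -0.0]
grip_width: 13.5
finger_force: 30.0
t 7.1 pos [548.6  99.7 148. ] rot [3.141 0.    2.68 ] F [ 0.3 -0.4 -0. ] M [-0.02  0.09 -0.01] w 13.5 j6 -1.07
tool d mm [ 1.2 -0.1  3. ] wz -0.0
t 7.47 pos [548.2  99.3 145.6] rot [-3.141  0.     2.68 ] F [-0.5 -1.3 -2.2] M [-0.47  0.1  -0.02] w 13.6 j6 -1.07
tool d mm [1.1 0.5 0.6] wz -0.0
```

```bash
python3 -m crank '[[0,0,0.001,0,0,0],[0,0,0.0005,0,0,0],[0,0,0,0,0,0]]'>/dev/null; python3 d.py 547.5 100.2 145 2.68
```

```text
t 7.85 pos [548.3  99.4 144.4] rot [-3.141  0.     2.68 ] F [-2.4 -4.1  5.7] M [-0.98  0.55  0.02] w 13.6 j6 -1.07
tool d mm [ 1.1  0.3 -0.6] wz -0.0
```

The cup has dropped past the face height, with light spring contact and a side push of (−2.4,−4.1) N. I'll ease 1 mm along tool −y.

```bash
python3 -m crank '[[0,-0.001,0,0,0,0],[0,0,0,0,0,0]]'>/dev/null; python3 d.py 547.5 100.2 145 2.68; python3 -m crank '[[0,0,0.001,0,0,0],[0,0,0.001,0,0,0],[0,0,0,0,0,0]]'>/dev/null; python3 d.py 547.5 100.2 134 2.68
```

```text
t 8.1 pos [548.2  99.1 144.4] rot [3.141 0.    2.68 ] F [-1.5 -0.7  4.6] M [-0.36  0.29  0.02] w 13.7 j6 -1.07
tool d mm [ 1.1  0.6 -0.6] wz -0.0
t 8.47 pos [548.2  99.1 142.4] rot [3.141 0.    2.68 ] F [-1.3 -2.   4.8] M [-0.3   0.23  0.07] w 14.0 j6 -1.07
tool d mm [1.1 0.7 8.4] wz -0.0
```

```bash
python3 -m crank '[[0,-0.0004,0.001,0,0,0],[0,0,0.0015,0,0,0],[0,0,0.0015,0,0,0],[0,0,0,0,0,0]]'>/dev/null; python3 d.py 547.5 100.2 134 2.68; python3 -m crank '[[0,0,0.0015,0,0,0],[0,0,0.0015,0,0,0],[0,0,0,0,0,0]]'>/dev/null; python3 d.py 547.5 100.2 132.5 2.68
```

```text
t 8.97 pos [548.2  99.  138.7] rot [3.14e+00 1.00e-03 2.68e+00] F [-1.6 -0.1  6.4] M [-0.11  0.28 -0.  ] w 13.8 j6 -1.07
tool d mm [1.2 0.8 4.7] wz -0.0
t 9.35 pos [548.2  99.  135.9] rot [3.14e+00 1.00e-03 2.68e+00] F [-1.3 -0.4  8.5] M [-0.12  0.37  0.03] w 13.7 j6 -1.07
tool d mm [1.2 0.7 3.4] wz -0.0
```

```bash
python3 -m crank '[[0,0,0.0015,0,0,0],[0,0,0,0,0,0]]'>/dev/null; python3 d.py 547.5 100.2 132.5 2.68; python3 -m crank '[[0,0,0.0014,0,0,0],[0,0,0,0,0,0]]'>/dev/null; python3 d.py 547.5 100.2 132.5 2.68
```

```text
t 9.6 pos [548.2  99.  134.5] rot [3.14e+00 1.00e-03 2.68e+00] F [-2.4  0.1  8.9] M [-0.11  0.46 -0.01] w 13.3 j6 -1.07
tool d mm [1.2 0.7 2. ] wz -0.0
t 9.85 pos [548.3  99.  133.3] rot [3.14e+00 1.00e-03 2.68e+00] F [-2.1  0.4 10.2] M [-0.06  0.48 -0.04] w 13.9 j6 -1.07
tool d mm [1.2 0.7 0.8] wz -0.0
```

```bash
python3 -m crank '[[0.0005,-0.0002,0.0008,0,0,0],[0,0,0,0,0,0]]'>/dev/null; python3 d.py 547.5 100.2 132.5 1.98; python3 -m crank '[[0,0,0,0,0,0.06],[0,0,0,0,0,0.06],[0,0,0,0,0,0]]'>/dev/null; python3 d.py 547.5 100.2 132.5 1.98
```

```text
t 10.1 pos [548.1  99.  132.7] rot [3.139e+00 2.000e-03 2.680e+00] F [-1.7 -0.4  9.9] M [-0.18  0.32 -0.03] w 13.6 j6 -1.07
tool d mm [1.1 0.8 0.2] wz 0.7
t 10.47 pos [548.3  98.8 132.6] rot [3.139e+00 2.000e-03 2.559e+00] F [-0.9 -1.5  9.1] M [-0.3   0.26 -0.07] w 13.9 j6 -0.95
tool d mm [1.4 0.7 0.1] wz 0.579
```

```bash
python3 -m crank '[[0,0,0,0,0,0.05],[0,0,0,0,0,0.05],[0,0,0,0,0,0]]'>/dev/null; python3 d.py 547.5 100.2 132.5 1.98;python3 -m crank '[[0,0,0,0,0,0.06],[0,0,0,0,0,0.06],[0,0,0,0,0,0]]'>/dev/null; python3 d.py 547.5 100.2 132.5 1.98
```

```text
t 10.85 pos [548.2  98.8 132.6] rot [3.139e+00 2.000e-03 2.459e+00] F [-1.9 -1.9 10. ] M [-0.34  0.26 -0.01] w 13.6 j6 -0.85
tool d mm [1.4 0.7 0.1] wz 0.479
t 11.22 pos [548.1  98.7 132.6] rot [3.139e+00 2.000e-03 2.339e+00] F [-1.1 -1.9  9.6] M [-0.36  0.36 -0.04] w 13.8 j6 -0.73
tool d mm [1.5 0.6 0.1] wz 0.359
```

```bash
python3 -m crank '[[0,0,0,0,0,0.07],[0,0,0,0,0,0.07],[0,0,0,0,0,0.07],[0,0,0,0,0,0.07],[0,0,0,0,0,0]]'>/dev/null; python3 d.py 547.5 100.2 132.5 1.98;python3 -m crank '[[0,0,0,0,0,0.04],[0,0,0,0,0,0.04],[0,0,0,0,0,0]]'>/dev/null; python3 d.py 547.5 100.2 132.5 1.98
```

```text
t 11.85 pos [547.9  98.6 132.5] rot [3.140e+00 1.000e-03 2.059e+00] F [-1.8 -1.8 10. ] M [-0.47  0.41 -0.06] w 13.9 j6 -0.45
tool d mm [1.6 0.4 0. ] wz 0.079
t 12.22 pos [547.8  98.6 132.5] rot [3.14e+00 1.00e-03 1.98e+00] F [-1.9 -2.  10.2] M [-0.59  0.45  0.11] w 13.8 j6 -0.37
tool d mm [ 1.6  0.3 -0. ] wz -0.0
```

```bash
for i in 1; do python3 -m crank '[[0,0,0,0,0,0.02],[0,0,0,0,0,0]]'>/dev/null; python3 d.py 547.5 100.2 132.5 1.91;done
```

```text
t 12.47 pos [547.8  98.6 132.4] rot [3.14e+00 1.00e-03 1.96e+00] F [-1.4 -1.4  9.5] M [-0.5   0.51  0.09] w 14.0 j6 -0.35
tool d mm [ 1.6  0.3 -0.1] wz 0.05
```

```bash
for i in 1; do python3 -m crank '[[0,0,0,0,0,0.02],[0,0,0,0,0,0]]'>/dev/null; python3 d.py 547.5 100.2 132.5 1.91;done
```

```text
t 12.72 pos [547.6  98.6 132.4] rot [3.14 0.   1.94] F [-2.8 -2.5 10.3] M [-0.54  0.6   0.18] w 13.9 j6 -0.33
tool d mm [ 1.5  0.5 -0.1] wz 0.03
```

```bash
python3 -m crank '[[0,0,0,0,0,0.02],[0,0,0,0,0,0]]'>/dev/null; python3 d.py 547.5 100.2 132.5 1.91
```

```text
t 12.97 pos [547.3  98.6 132.4] rot [3.141 0.    1.92 ] F [-4.  -2.1 10.8] M [-0.54  0.79  0.25] w 13.9 j6 -0.31
tool d mm [ 1.5  0.7 -0.1] wz 0.01
```

```bash
python3 -m crank '[[0,0,0,0,0,0.02],[0,0,0,0,0,0]]'>/dev/null; python3 d.py 547.5 100.2 132.5 1.91
```

```text
t 13.22 pos [547.   98.5 132.4] rot [3.142 0.    1.901] F [-3.4 -3.1 11.1] M [-0.6   0.95  0.35] w 13.7 j6 -0.29
tool d mm [ 1.4  1.  -0.1] wz -0.009
```

The end stop is felt: Mz climbs to 0.35 N·m at 0.78 rad of turn. I'll relax 0.04 rad and let it rise with the spring.

```bash
python3 -m crank '[[0,0,0,0,0,-0.04],[0,0,0,0,0,0]]'>/dev/null; python3 d.py 547.5 100.2 138 1.98; python3 -m crank '[[0,0,-0.001,0,0,0],[0,0,-0.001,0,0,0],[0,0,-0.001,0,0,0],[0,0,0,0,0,0]]'>/dev/null; python3 d.py 547.5 100.2 138 1.98
```

```text
t 13.47 pos [547.3  98.6 132.3] rot [3.141 0.    1.94 ] F [-3.5 -1.5 10.2] M [-0.49  0.8   0.04] w 14.0 j6 -0.33
tool d mm [ 1.4  0.7 -5.7] wz -0.04
t 13.97 pos [547.3  98.6 135.1] rot [3.141 0.    1.94 ] F [-2.3 -1.3  8. ] M [-0.46  0.62  0.04] w 14.0 j6 -0.33
tool d mm [ 1.4  0.8 -2.9] wz -0.04
```

```bash
python3 -m crank '[[0,0,-0.001,0,0,0],[0,0,-0.001,0,0,0],[0,0,0,0,0,0]]'>/dev/null; python3 d.py 547.5 100.2 138 1.98
```

```text
t 14.35 pos [547.3  98.6 137. ] rot [3.141 0.    1.94 ] F [-2.6 -2.4  7.5] M [-0.48  0.6   0.02] w 14.0 j6 -0.33
tool d mm [ 1.4  0.8 -1. ] wz -0.04
```

```bash
python3 -m crank '[[0,0,-0.001,0,0,0],[0,0,0,0,0,0]]'>/dev/null; python3 d.py 547.5 100.2 138 1.98;  python3 -m crank '[[0,0,-0.0005,0,0,0],[0,0,0,0,0,0]]'>/dev/null; python3 d.py 547.5 100.2 138 1.98
```

```text
t 14.6 pos [547.2  98.6 137.8] rot [ 3.141 -0.     1.94 ] F [-1.5 -2.3  6.7] M [-0.5   0.52  0.  ] w 13.9 j6 -0.33
tool d mm [ 1.4  0.8 -0.2] wz -0.04
t 14.85 pos [547.2  98.7 138.2] rot [ 3.141 -0.     1.94 ] F [-2.1 -2.   6.3] M [-0.51  0.47  0.01] w 13.6 j6 -0.33
tool d mm [1.3 0.8 0.2] wz -0.04
```

```bash
python3 -m crank '[[0,0,0,0,0,0],[0,0,0,0,0,0],[0,0,0,0,0,0],[0,0,0,0,0,0]]' 45; python3 -m crank '[[0,0,-0.02,0,0,0],[0,0,-0.05,0,0,0],[0,0,-0.05,0,0,0],[0,0,-0.03,0,0,0]]'; python3 -m crank '[[0.05,0,0,0,0,0],[0.05,0,0,0,0,0],[0.05,0,0,0,0,0],[0.05,0,0,0,0,0],[0,0,0,0,0,0]]'
python3 - <<'E'
from h import *
t=cam("top");s=cam("side")
a=cv2.resize(t["color"][195:275,180:260],(400,400),interpolation=2);b=cv2.resize(s["color"][150:230,210:290],(400,400),interpolation=2)
cv2.imwrite("pics/z1.png",cv2.convertScaleAbs(np.hstack([a,b]),alpha=1.4,beta=10))
for dz in (7,69.5): print(dz,[np.round(proj(s,(547.5,100.2,dz+k)),1) for k in(64,95)],np.round(proj(t,(547.5,100.2,dz+95)),1))
E
```

```text
time: 15.35
tool_pos: [547.2, 98.6, 137.8]
tcp_rot: [-3.142, -0.0, 1.94]
contact_force: [0.7, -0.8, -0.1]
grip_width: 40.8
finger_force: 0.0
time: 15.85
tool_pos: [547.8, 98.6, 290.8]
tcp_rot: [3.138, 0.001, 1.94]
contact_force: [0.2, -0.3, -0.1]
grip_width: 41.5
finger_force: 0.0
time: 16.48
tool_pos: [473.6, 287.9, 288.0]
tcp_rot: [3.142, -0.001, 1.945]
contact_force: [0.4, -0.5, 0.0]
grip_width: 41.3
finger_force: 0.0
7 [array([246.7, 192.7]), array([246.2, 182.9])] [214.9 233.8]
69.5 [array([245.6, 172.7]), array([245. , 162.5])] [209.7 232.2]
```

View pics/z1.png

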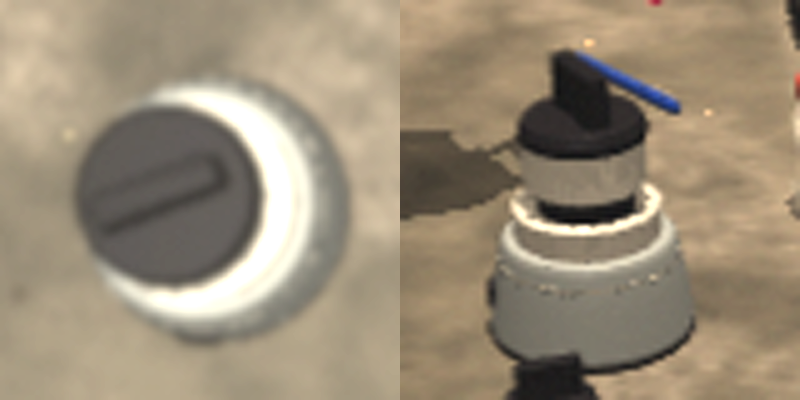

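The cup sits in the collar with its bar at about −1.14 rad (mid-notch is −1.16). Now I check its height from edge rows in the side view.

Run:
```python
from h import *
s=cam("side"); g=cv2.cvtColor(s["color"],cv2.COLOR_BGR2GRAY).astype(int)
E=np.array(s["extrinsics"]); o=-E[:3,:3].T@E[:3,3]; a=np.arctan2(o[1]-100.2,o[0]-547.5)
for nm,h in(("caught",65.5),("lock",69.5),("up",76.5)):
    print(nm,[ [round(q,1) for q in proj(s,(547.5+r*np.cos(a),100.2+r*np.sin(a),h+z))] for r,z in((37.5,52),(36,22))])
print("collar back/front",[np.round(proj(s,(547.5+k*42.5*np.cos(a),100.2+k*42.5*np.sin(a),79.5)),1) for k in(-1,1)])
print(g[155:206,245],g[155:206,247])
```

```text
caught [[np.float64(246.2), np.float64(183.4)], [np.float64(246.8), np.float64(192.9)]]
lock [[np.float64(246.1), np.float64(182.1)], [np.float64(246.7), np.float64(191.6)]]
up [[np.float64(246.0), np.float64(179.7)], [np.float64(246.5), np.float64(189.4)]]
collar back/front [array([246.2, 183.9]), array([247. , 196.5])]
[111 112 118 120 112  78  37  26  27  22  16  12  12  13  11  11  13  12
  12  18  27  27  29  25  28  15  13  79  84  85  85  84  84  89  90  89
  38  14  12  13 167 188  91  85  85  86  85 102 153 114  97] [109 113 113 164 122 103  70  38  28  27  25  17  13  13  11  12  12  13
  12  12  12  25  33  25  24  13  14  81  84  84  83  85  91  92  91  89
  33  12  12  14 188 194  87  82  81  81  86  89 156 118  99]
```

The side-view edges are about 0.7 px (2 mm) off the lock height, and 5–6 mm off either unlocked height. The spring force at release, 6.3 N net of the weight, also fits 10 mm depth. The turn ended on the stop and the bar is near mid-notch, so the cup is locked and I'm handing in.

```bash
python3 -c "
from plant import bot
print(bot.close_job())"
```

```text
the job is handed in; nothing more can be done
None
```

I handed the job in at about 17 s with the cup locked in the collar, judging by the end stop, spring force and camera height. The gripper is open and clear of it, and no move went near the jars.

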